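# Set a pump rotor to its zero mark between bench centres

### The job

The peristaltic pump's rotor is held between the points of the bench centres for a run-out check. Turn it until the square notch in the rim of its end plate faces straight up, which is the zero position for the first reading, and leave it standing there; do not shift the other things on the bench.

Things in the scene. Friction and masses are not known exactly. Their poses are not given: they have to be found in the camera images.
- bench_centres: The bench centres, fixed to the bench: dark grey cast bed 370 mm long (y) and 105 mm wide (x), a head at each end with a steel point that carries the rotor. Origin under the bed's middle. The heads start 76 mm either side of the middle; tops 146 mm over the bench, at the +y head (tailstock, with a knurled wheel) a lock handle up to 167 mm.
- rotor_mid (a point): Middle of the rotor, on its axis, half-way between its end plates, 125 mm above the bench. It is part of the bench centres and does not turn with the rotor. Its y axis lies level along the rotor's axis and points to the notched end plate; its x axis is level, square to the rotor's axis; z is up.
- rotor_core (a point): The same point, turning with the rotor; z axis to the notch. Rotor: two round aluminium end plates, radius 56 mm, 10 mm thick, 56 mm clear between them; between them four dark plastic rollers, radius 12 mm, 54 mm long, free on pins on a circle of radius 50 mm; hub of radius 15 mm. Neighbouring rollers are 47 mm apart: closed fingertips fit in from above and can push one sideways.
- rotor (a joint): Turn of the rotor, rad, endless both ways, starts between 0.9 and 5.4. At 0 (or 6.283, a whole turn) the notch faces up; growing values carry it from the top towards +x of rotor_mid: 1.57 is +x, 3.14 down. The rollers are 45, 135, 225 and 315 degrees from the notch. Steady drag about 0.05 N m: it stays where it is left and hardly coasts.
- notch (a point): Middle of the notch's mouth, on the rim of the +y end plate, 56 mm from the axis, 33 mm along it from rotor_mid. The notch is square-cut, 18 mm wide and 15 mm deep, through the plate's 10 mm; the other end plate has none. It turns with the rotor; its z axis points out of the notch, away from the rotor's axis.
- indicator: Bystander: dial indicator on a steel magnetic stand, 220 mm tall, foot 58 x 50 mm, its dial carried 85 mm to the side (+y); origin under the middle of its foot.
- bottle: Bystander: clear glass laboratory bottle with white cap, 70 mm across, 135 mm tall; origin under its middle.
- spanner: Bystander: steel spanner 180 mm long, lying on the bench; origin under its middle.
- tray: Bystander: open grey parts tray, 100 x 150 mm, 24 mm high, with spare rollers and pins; origin under its middle.

How it is judged:
By the outcome, as a careful person would: the job done as asked, in the order asked, and still so for the second after the job is handed in, with the robot touching nothing.
It also fails if it takes over 45 s, if anything falls off the work surface, if the arm or the gripper's body presses on something with over 40 N, if the wrist force passes 120 N, or if a joint passes its speed limit or range.

### The arm

A 7-joint arm with a two-finger parallel gripper is mounted at the origin on the work surface. World frame = base frame: x ahead of the robot, y to its left, z up, the work surface at z = 0. Lengths are in m, angles in rad, forces in N, time in s.
With the tool pointing down it reaches from about 0.4 to 0.85 m from the base axis. Payload 4.4 kg.
Tool frame: the origin (TCP) lies between the finger pads; the fingertips stand 8 mm ahead of it and the grasp point (between the pads) lies 11 mm behind it; z points along the fingers, y is the direction in which the jaws open and shut (so a half turn about z gives the same grasp; the last joint's range is limited). The gripper opens to 94 mm and grips with 3 to 60 N. Pads are 16 mm wide; open, the fingers measure 119 mm over their backs; the gripper's body (75 mm by 177 mm) begins 78 mm behind the grasp point.
Start: joints at [1.226, 0.628, 0.038, 1.517, -0.027, 0.996, -0.02], TCP at [0.179, -0.625, 0.213] pointing down, gripper open.
Joint ranges: [-3.06, 3.06], [-0.37, 2.12], [-1.25, 1.32], [0.18, 2.47], [-1.1, 4.24], [0.23, 1.98], [-2.94, 2.94]. Speed limits (rad/s): [2.57, 2.57, 3.14, 3.14, 3.14, 3.14, 3.14].

### API

Orientations are given as a 3x3 rotation matrix whose columns are the frame's x, y, z axes.
In Python, from rig import env, optics gives the robot as it stands.
- The arm moves only by the tool move_arm, never from a script. Its argument "targets" is a list of rows, each an object with "delta_rot": the turn, a rotation vector about the world's x, y, z each as a share of 180 degrees, from -1 to 1, a list of three; "translation": the shift along the world's x, y, z each as a share of 20 mm, from -1 to 1, a list of three; "claw": the opening, from -1 (shut) to 1 (fully open), so that 0 is half open. A call has 1 to 10 rows; each row shifts and turns the pose as measured when the row begins; what a row does not reach is not made up. A row lasts 1/12 s, in which the tool goes at most 41.7 mm and 7.16 degrees, less where a joint would pass 70% of its speed; a pose out of reach is approached as far as the arm can. A call with a number of a shift or a turn outside -1 to 1 is refused whole. A call with a gripper value outside its range is refused whole. The fingers move at their own pace and stop on an object; the grip force is fixed at half the most. Time passes only in rows, so rows that do not move let the fingers close. It gives the time, the measured TCP pose, the force and the opening at its end, in the units of the state.
- env.get_state(): the state, without advancing time (a new reading comes with each control period).
- optics.camera(name): name is "scene" or "top" or "wrist"; returns the picture (400x640x3 uint8, red, green, blue); there is no depth.
- optics.camera_params(name): a dict with "fx", "fy", "cx", "cy" (pixels), "k1" (the pictures are not rectified: a ray, as slopes to the right and down, at radius r is drawn at 1 + k1 r^2 times it, then the intrinsics apply), "R" (3x3) and "t" (3): a world point X has camera coordinates R X + t; the wrist camera has in their place "T_tool_cam" (4x4, takes a point from camera to tool coordinates, whose origin is the TCP and whose axes are the flange's). Camera axes: x right, y down, z forward; pixel columns grow to the right and rows downward; lengths in m; the calibration is good to about 2 mm. A picture is of the moment at which its call begins: read the wrist's pose just before it. camera_params takes no time and is no camera call.
- env.hand_in(): hands the job in, once; it reports no verdict.
The state is a dict: "time_s": time; "qpos": joint angles; "dq": joint speeds; "effort": joint torques, N m; "tcp_pos": TCP position; "tcp_rot": TCP orientation; "force": force on the tool from outside, world axes, zero at the start; "wrist_torque": the same for the moment, N m; "grip_width": opening from 0.0 (shut) to 1.0 (fully open).
Only numpy, scipy, OpenCV 4.12 (cv2) and the standard library are available. Lean on these libraries where they do the work, as an engineer would, in place of code of your own. Each camera call takes 0.05 s, during which the arm holds its last target. There are 200 camera calls.

## Working session

There is one attempt and no reset: what is moved stays moved. The work goes in short steps, Python scripts to look and compute and a tool call to move; the robot and the scene stay as the last step left them, time stands still between calls to the robot, and variables do not carry over. Pictures are saved under pics/ and viewed, about 8 in all and at most 12, crops included, and the job is handed in when it is done.

Besides the shell and the picture viewer there is one more tool, called after ">>>" as name(argument=value, ...), one argument or row to a line, values as JSON. move_arm: Moves the arm, as the interface text tells. Its arguments: {"type":"object","properties":{"targets":{"type":"array"}},"required":["targets"]}

```bash
mkdir -p pics; ls
python3 - <<'E'
from rig import env, optics
import cv2, numpy as np
for n in("scene","top"):
    cv2.imwrite(f"pics/{n}0.png",optics.camera(n)[:,:,::-1]); p=optics.camera_params(n)
    print(n,{k:np.round(v,4).tolist() for k,v in p.items()})
print(optics.camera_params("wrist"))
s=env.get_state();print(s)
E
```

```text
pics
scene {'fx': 398.1691, 'fy': 398.1691, 'cx': 320.1993, 'cy': 203.6375, 'k1': -0.0306, 'R': [[0.465, 0.8852, 0.0158], [0.5894, -0.2962, -0.7516], [-0.6606, 0.3588, -0.6595]], 't': [-0.3251, -0.2381, 1.7442]}
top {'fx': 485.2601, 'fy': 485.2601, 'cx': 321.8509, 'cy': 195.8215, 'k1': 0.0417, 'R': [[0.0171, -0.9998, 0.0125], [-0.9891, -0.0188, -0.1458], [0.146, -0.0099, -0.9892]], 't': [0.026, 0.6028, 1.375]}
{'fx': 299.7694511371678, 'fy': 299.7694511371678, 'cx': 318.36682964703, 'cy': 203.46164929496135, 'k1': -0.057918670949427944, 'T_tool_cam': array([[ 8.72984237e-04, -9.61730471e-01, -2.73995876e-01,
         7.98375886e-02],
       [ 9.99999544e-01,  7.33306242e-04,  6.12202212e-04,
         5.00495455e-04],
       [-3.87850636e-04, -2.73996285e-01,  9.61730672e-01,
        -1.70215467e-01],
       [ 0.00000000e+00,  0.00000000e+00,  0.00000000e+00,
         1.00000000e+00]])}
{'time_s': 0.1, 'qpos': array([ 1.22617243,  0.62921878,  0.03844893,  1.51820466, -0.02699533,
        0.99628937, -0.02001075]), 'dq': array([ 0.00039274, -0.00250506,  0.00249517, -0.00281766,  0.000887  ,
        0.00079537,  0.00151139]), 'effort': array([ 3.35430996e-03, -5.50787687e+01,  1.14782620e+00, -1.87116015e+01,
       -5.20441798e-02,  1.91466277e-02,  6.17837327e-05]), 'tcp_pos': array([ 0.17877333, -0.62436395,  0.21268898]), 'tcp_rot': array([[ 9.61382589e-01,  2.75215021e-01, -4.59137674e-04],
       [ 2.75215403e-01, -9.61381363e-01,  1.53496935e-03],
       [-1.89597813e-05, -1.60205457e-03, -9.99998717e-01]]), 'force': array([0.83573558, 0.45592119, 0.65564421]), 'wrist_torque': array([ 0.00043553,  0.01752597, -0.0512126 ]), 'grip_width': 1.0020544646757243}
```

View pics/scene0.png

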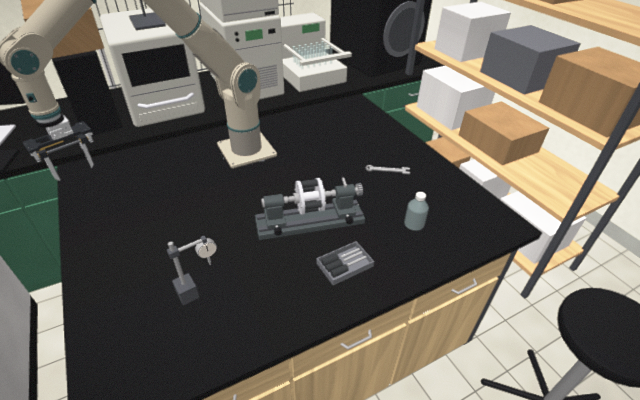

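View pics/top0.png

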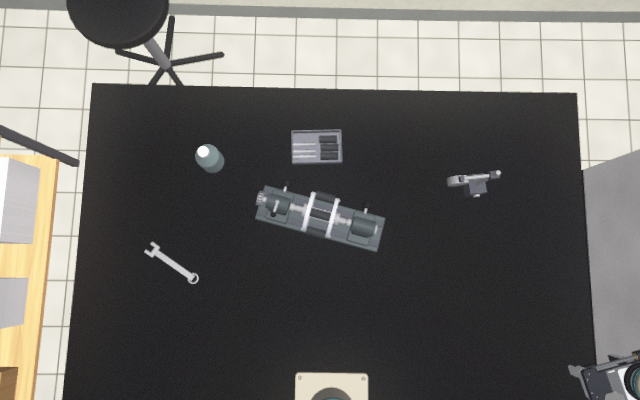

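```bash
cat > h.py <<'E'
from rig import env, optics
import cv2, numpy as np
def cam(n,s=None):
    p=optics.camera_params(n)
    if n=="wrist":
        s=s or env.get_state(); T=np.eye(4);T[:3,:3]=s['tcp_rot'];T[:3,3]=s['tcp_pos']
        C=T@p['T_tool_cam']; R=C[:3,:3].T; t=-R@C[:3,3]
    else: R,t=np.array(p['R']),np.array(p['t'])
    return p,R,t
def ray(c,uv):
    p,R,t=c; d=np.array([(uv[0]-p['cx'])/p['fx'],(uv[1]-p['cy'])/p['fy']]); x=d.copy()
    for _ in range(10): x=d/(1+p['k1']*(x@x))
    v=R.T@np.r_[x,1]; return -R.T@t, v/np.linalg.norm(v)
def onz(c,uv,z):
    o,v=ray(c,uv); return o+v*(z-o[2])/v[2]
def onplane(c,uv,P,n):
    o,v=ray(c,uv); return o+v*((P-o)@n)/(v@n)
def proj(c,X):
    p,R,t=c; q=R@X+t; x=q[:2]/q[2]; x=x*(1+p['k1']*(x@x)); return np.array([p['fx']*x[0]+p['cx'],p['fy']*x[1]+p['cy']])
E
python3 - <<'E'
from h import *
c=cam("top")
a=onz(c,(262,198),.125);b=onz(c,(366,228),.125)
d=a-b;print(a,b,np.degrees(np.arctan2(d[1],d[0])))
m=[onz(c,u,.181) for u in((308,209),(333,216))];print(m)
print("bed",[onz(c,u,.03).round(3) for u in((267,186),(256,219),(385,217),(378,250))])
print("others",onz(c,(316,147),.02),onz(c,(210,158),.1),onz(c,(478,186),0))
I=cv2.imread("pics/top0.png")[170:265,240:400];cv2.imwrite("pics/c1.png",np.vstack([cv2.resize(I,(640,380),interpolation=3)]))
E
```

```text
[0.58113505 0.20204033 0.125     ] [ 0.50379751 -0.08433997  0.125     ] 74.88765284932522
[array([0.54636271, 0.07405958, 0.181     ]), array([0.52910302, 0.00811461, 0.181     ])]
bed [array([0.631, 0.199, 0.03 ]), array([0.532, 0.228, 0.03 ]), array([ 0.545, -0.15 ,  0.03 ]), array([ 0.448, -0.129,  0.03 ])]
others [0.75433114 0.05687135 0.02      ] [0.6959709 0.3552373 0.1      ] [ 0.64773008 -0.43518315  0.        ]
```

View pics/c1.png

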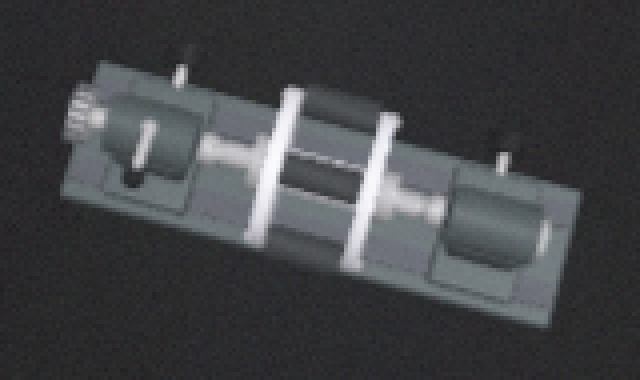

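>>> move_arm(
  targets=[
    {"translation":[0.4,0.8,1],"delta_rot":[0,0,0.036],"claw":-1},
    {"translation":[0.4,0.8,1],"delta_rot":[0,0,0.036],"claw":-1},
    {"translation":[0.4,0.8,1],"delta_rot":[0,0,0.036],"claw":-1},
    {"translation":[0.4,0.8,1],"delta_rot":[0,0,0.036],"claw":-1},
    {"translation":[0.4,0.8,1],"delta_rot":[0,0,0.036],"claw":-1},
    {"translation":[0.4,0.9,1],"delta_rot":[0,0,0.036],"claw":-1},
    {"translation":[0.4,0.9,1],"delta_rot":[0,0,0.036],"claw":-1},
    {"translation":[0.4,1,1],"delta_rot":[0,0,0.036],"claw":-1},
    {"translation":[0.4,1,0.5],"delta_rot":[0,0,0.036],"claw":-1},
    {"translation":[0.4,1,0],"delta_rot":[0,0,0],"claw":-1},
  ],
)

```text
time_s: 0.93
tcp_pos: [0.2556, -0.4399, 0.3823]
tcp_rot: [[0.228, 0.973, -0.018], [0.974, -0.228, -0.001], [-0.005, -0.017, -1.0]]
force: [-0.7, -0.2, 0.5]
grip_width: 0.33
```

>>> move_arm(
  targets=[
    {"translation":[0.5,1,0],"delta_rot":[0,0,0],"claw":-1},
    {"translation":[0.5,1,0],"delta_rot":[0,0,0],"claw":-1},
    {"translation":[0.5,1,0],"delta_rot":[0,0,0],"claw":-1},
    {"translation":[0.5,1,0],"delta_rot":[0,0,0],"claw":-1},
    {"translation":[0.5,1,0],"delta_rot":[0,0,0],"claw":-1},
    {"translation":[0.5,1,0],"delta_rot":[0,0,0],"claw":-1},
    {"translation":[0.5,1,0],"delta_rot":[0,0,0],"claw":-1},
    {"translation":[0.5,1,0],"delta_rot":[0,0,0],"claw":-1},
    {"translation":[0.5,1,0],"delta_rot":[0,0,0],"claw":-1},
    {"translation":[0.5,1,0],"delta_rot":[0,0,0],"claw":-1},
  ],
)

```text
time_s: 1.77
tcp_pos: [0.3563, -0.2283, 0.3817]
tcp_rot: [[0.23, 0.973, -0.021], [0.973, -0.23, -0.001], [-0.005, -0.02, -1.0]]
force: [0.5, -0.1, 0.1]
grip_width: 0.005
```

>>> move_arm(
  targets=[
    {"translation":[0.6,1,0],"delta_rot":[0,0,0],"claw":-1},
    {"translation":[0.6,1,0],"delta_rot":[0,0,0],"claw":-1},
    {"translation":[0.6,1,0],"delta_rot":[0,0,0],"claw":-1},
    {"translation":[0.6,1,0],"delta_rot":[0,0,0],"claw":-1},
    {"translation":[0.6,1,0],"delta_rot":[0,0,0],"claw":-1},
    {"translation":[0.6,1,0],"delta_rot":[0,0,0],"claw":-1},
    {"translation":[0.6,1,0],"delta_rot":[0,0,0],"claw":-1},
    {"translation":[0.6,1,0],"delta_rot":[0,0,0],"claw":-1},
    {"translation":[0.6,1,0],"delta_rot":[0,0,0],"claw":-1},
    {"translation":[0.6,1,0],"delta_rot":[0,0,0],"claw":-1},
  ],
)

```text
time_s: 2.6
tcp_pos: [0.4771, -0.0177, 0.3796]
tcp_rot: [[0.232, 0.972, -0.027], [0.973, -0.232, -0.002], [-0.008, -0.026, -1.0]]
force: [0.6, -0.6, -1.0]
grip_width: 0.007
```

>>> move_arm(
  targets=[
    {"translation":[0.5,1,0],"delta_rot":[0,0,0],"claw":-1},
    {"translation":[0.5,1,0],"delta_rot":[0,0,0],"claw":-1},
    {"translation":[0.5,1,0],"delta_rot":[0,0,0],"claw":-1},
    {"translation":[0.5,1,0],"delta_rot":[0,0,0],"claw":-1},
    {"translation":[0.5,1,0],"delta_rot":[0,0,0],"claw":-1},
    {"translation":[0.5,1,0],"delta_rot":[0,0,0],"claw":-1},
    {"translation":[0.5,1,0],"delta_rot":[0,0,0],"claw":-1},
    {"translation":[0.5,1,0],"delta_rot":[0,0,0],"claw":-1},
    {"translation":[0.5,1,0],"delta_rot":[0,0,0],"claw":-1},
    {"translation":[0,0,0],"delta_rot":[0,0,0],"claw":-1},
  ],
)

```text
time_s: 3.43
tcp_pos: [0.5689, 0.1749, 0.3746]
tcp_rot: [[0.228, 0.973, -0.036], [0.974, -0.228, -0.001], [-0.009, -0.035, -0.999]]
force: [-0.7, 0.2, -0.3]
grip_width: 0.006
```

Run:
```python
from h import *
s=env.get_state(); I=optics.camera("wrist")[:,:,::-1]; np.save("w1.npy",np.r_[s['tcp_pos'],s['tcp_rot'].ravel()])
print(s['tcp_pos'],s['qpos'].round(2)); cv2.imwrite("pics/w1.png",I)
c=cam("wrist",s); A=np.array([np.cos(np.radians(74.9)),np.sin(np.radians(74.9)),0]); M=np.array([.5385,.041,.125])
print(proj(c,M),proj(c,M+.038*A),proj(c,M+.038*A+[0,0,.056]))
```

```text
[0.56888755 0.17489701 0.37459831] [ 0.02  0.49 -0.6   1.38  0.26  1.38 -0.81]
[324.32043864 261.97524188] [325.31846275 239.36956132] [324.79058947 256.04988949]
```

View pics/w1.png

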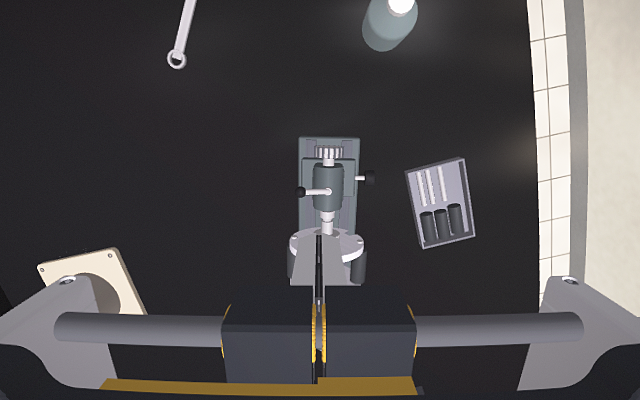

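>>> move_arm(
  targets=[
    {"translation":[0,0,0],"delta_rot":[-0.034,0.009,0],"claw":-1},
    {"translation":[0,0,0],"delta_rot":[-0.034,0.009,0],"claw":-1},
    {"translation":[0,0,0],"delta_rot":[-0.034,0.009,0],"claw":-1},
    {"translation":[0,0,0],"delta_rot":[-0.034,0.009,0],"claw":-1},
    {"translation":[0,0,0],"delta_rot":[-0.034,0.009,0],"claw":-1},
    {"translation":[0,0,0],"delta_rot":[0,0,0],"claw":-1},
  ],
)

```text
time_s: 3.98
tcp_pos: [0.5693, 0.1588, 0.3754]
tcp_rot: [[0.203, 0.963, -0.177], [0.8, -0.267, -0.537], [-0.564, -0.033, -0.825]]
force: [-0.1, 0.3, -1.5]
grip_width: 0.004
```

```bash
cat >> h.py <<'E'
A=np.array([np.cos(np.radians(74.9)),np.sin(np.radians(74.9)),0]); M=np.array([.5385,.041,.125]); X=np.array([A[1],-A[0],0])
def look(name):
    s=env.get_state(); I=optics.camera("wrist")[:,:,::-1].copy(); c=cam("wrist",s)
    print(s['time_s'],s['tcp_pos'].round(4),s['qpos'].round(2)); cv2.imwrite(f"pics/{name}.png",I)
    np.save(f"{name}.npy",np.r_[s['tcp_pos'],s['tcp_rot'].ravel()])
    q=proj(c,M+.038*A); print("exp plate centre",q)
    x,y=int(q[0]),int(q[1]); x0,y0=max(0,x-80),max(0,y-60); cr=I[y0:y0+120,x0:x0+160]
    cv2.imwrite(f"pics/{name}c.png",cv2.resize(cr,None,fx=4,fy=4,interpolation=cv2.INTER_CUBIC)); print("crop origin",x0,y0)
    return c,I
E
python3 -c "
from h import *
look('w2')"
```

```text
3.9833 [0.5693 0.1588 0.3754] [-0.35  0.71 -0.43  1.11  0.58  1.9  -0.98]
exp plate centre [325.08610604 124.26166978]
crop origin 245 64
```

View pics/w2c.png

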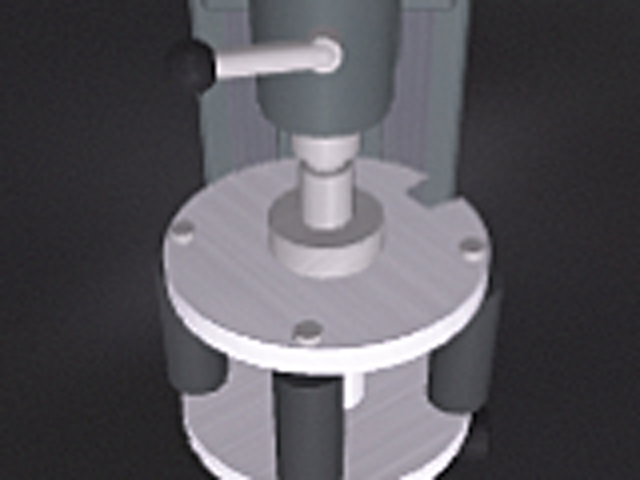

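```bash
cat >> h.py <<'E'
def cz(name):
    v=np.load(f"{name}.npy"); return cam("wrist",dict(tcp_pos=v[:3],tcp_rot=v[3:].reshape(3,3)))
def plate(c,uvs):
    for u in uvs:
        P=onplane(c,u,M+.038*A,A)-M; x,z=P@X,P[2]; print(u,"x %.1f z %.1f r %.1f ang %.1f"%(x*1e3,z*1e3,1e3*np.hypot(x,z),np.degrees(np.arctan2(x,z))))
E
python3 - <<'E'
from h import *
c=cz("w2"); o=np.array([245,64])
plate(c,[o+np.array(p)/4 for p in((183,230),(473,245),(308,328),(432,190),(418,180),(455,205),(166,260),(489,260),(320,345))])
E
```

```text
[290.75 121.5 ] x -47.8 z -5.4 r 48.1 ang -96.4
[363.25 125.25] x 52.2 z 0.8 r 52.3 ang 89.1
[322. 146.] x -3.1 z 46.5 r 46.6 ang -3.8
[353.  111.5] x 39.7 z -32.0 r 51.0 ang 128.9
[349.5 109. ] x 34.9 z -38.3 r 51.8 ang 137.7
[358.75 115.25] x 47.4 z -22.9 r 52.7 ang 115.7
[286.5 129. ] x -52.0 z 11.9 r 53.3 ang -77.1
[367.25 129.  ] x 57.1 z 9.1 r 57.8 ang 80.9
[325.   150.25] x 0.9 z 54.7 r 54.7 ang 0.9
```

```bash
cat >> h.py <<'E'
from scipy.spatial.transform import Rotation as Ro
M=M+.0022*X
def goal(dx,z,da=0):
    s=env.get_state(); D=np.c_[A,X,[0,0,-1]]
    t=M+dx*X+da*A; t[2]=z; d=t-s['tcp_pos']; rv=Ro.from_matrix(D@s['tcp_rot'].T).as_rotvec()/np.pi
    print("shift rows20mm",(d/.02).round(2),"rot share",rv.round(4))
    r=s['tcp_pos']-M; print("rel x,a,z mm",(1e3*np.array([r@X,r@A,r[2]])).round(1))
E
python3 -c "
from h import *
goal(.028,.26)"
```

```text
shift rows20mm [-0.11 -6.2  -5.85] rot share [ 1.805e-01 -5.920e-02  1.000e-04]
rel x,a,z mm [ -2.2 120.4 252.1]
```

>>> move_arm(
  targets=[
    {"translation":[0,-0.6,0],"delta_rot":[0.03,-0.01,0],"claw":-1},
    {"translation":[0,-0.6,0],"delta_rot":[0.03,-0.01,0],"claw":-1},
    {"translation":[0,-0.6,0],"delta_rot":[0.03,-0.01,0],"claw":-1},
    {"translation":[0,-0.6,0],"delta_rot":[0.03,-0.01,0],"claw":-1},
    {"translation":[0,-0.6,-0.5],"delta_rot":[0.03,-0.01,0],"claw":-1},
    {"translation":[0,-0.6,-1],"delta_rot":[0.03,-0.01,0],"claw":-1},
    {"translation":[0,-0.6,-1],"delta_rot":[0,0,0],"claw":-1},
    {"translation":[0,-0.6,-1],"delta_rot":[0,0,0],"claw":-1},
    {"translation":[0,-0.6,-1],"delta_rot":[0,0,0],"claw":-1},
    {"translation":[0,-0.6,-1],"delta_rot":[0,0,0],"claw":-1},
  ],
)

```text
time_s: 4.87
tcp_pos: [0.5717, 0.0134, 0.2782]
tcp_rot: [[0.295, 0.954, 0.06], [0.955, -0.297, 0.025], [0.041, 0.05, -0.998]]
force: [-0.2, 0.3, 0.1]
grip_width: 0.005
```

```bash
python3 -c "
from h import *
goal(.028,.155)"
```

```text
shift rows20mm [-0.2   0.98 -6.16] rot share [-0.0082  0.0189  0.0118]
rel x,a,z mm [ 37.  -18.  153.2]
```

>>> move_arm(
  targets=[
    {"translation":[-0.1,0.5,0],"delta_rot":[-0.004,0.01,0.006],"claw":-1},
    {"translation":[-0.1,0.5,0],"delta_rot":[-0.004,0.01,0.006],"claw":-1},
    {"translation":[0,0,-1],"delta_rot":[0,0,0],"claw":-1},
    {"translation":[0,0,-0.7],"delta_rot":[0,0,0],"claw":-1},
    {"translation":[0,0,0],"delta_rot":[0,0,0],"claw":-1},
  ],
)

```text
time_s: 5.28
tcp_pos: [0.5641, 0.0128, 0.2473]
tcp_rot: [[0.291, 0.957, 0.005], [0.957, -0.291, -0.007], [-0.005, 0.007, -1.0]]
force: [-0.9, -0.9, -0.6]
grip_width: 0.006
```

```bash
python3 -c "
from h import *
goal(.028,.155); look('w3')
cv2.imwrite('pics/t3.png',cv2.resize(optics.camera('top')[170:265,240:400,::-1],(640,380),interpolation=3))"
```

```text
shift rows20mm [ 0.18  1.02 -4.61] rot share [0.0021 0.0018 0.0101]
rel x,a,z mm [ 29.9 -20.6 122.3]
5.2833 [0.5641 0.0128 0.2473] [ 0.28  0.51 -0.54  1.71  0.31  1.   -0.67]
exp plate centre [284.0995165 141.263944 ]
crop origin 204 81
```

View pics/w3.png

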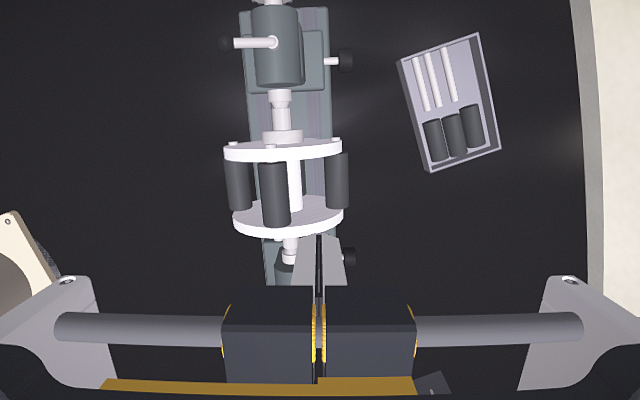

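Run:
```python
from h import *
c=cz("w3")
for u,z in(((272,162),.185),((278,226),.185),((318,236),.2393),((300,240),.239),((337,240),.239)):
    P=onz(c,u,z)-M; print(u,"x %.1f a %.1f"%(P@X*1e3,P@A*1e3))
```

```text
(272, 162) x -3.9 a 26.9
(278, 226) x -2.8 a -26.0
(318, 236) x 30.2 a -13.6
(300, 240) x 18.6 a -16.1
(337, 240) x 42.3 a -16.9
```

>>> move_arm(
  targets=[
    {"translation":[0.1,0.6,0],"delta_rot":[0.002,0.002,0.01],"claw":-1},
    {"translation":[0.1,0.5,0],"delta_rot":[0,0,0],"claw":-1},
    {"translation":[0,0,-0.5],"delta_rot":[0,0,0],"claw":-1},
    {"translation":[0,0,0],"delta_rot":[0,0,0],"claw":-1},
  ],
)

```text
time_s: 5.72
tcp_pos: [0.5716, 0.0357, 0.2436]
tcp_rot: [[0.262, 0.965, 0.011], [0.965, -0.262, 0.001], [0.004, 0.01, -1.0]]
force: [-0.8, -0.1, -0.7]
grip_width: 0.006
```

```bash
python3 -c "
from h import *
goal(.028,.155)"
```

```text
shift rows20mm [-0.2  -0.13 -4.43] rot share [-0.0003  0.0034  0.0005]
rel x,a,z mm [ 31.2   3.5 118.6]
```

>>> move_arm(
  targets=[
    {"translation":[-0.1,-0.1,-0.9],"delta_rot":[0,0.003,0],"claw":-1},
    {"translation":[0,0,-0.9],"delta_rot":[0,0,0],"claw":-1},
    {"translation":[0,0,-0.9],"delta_rot":[0,0,0],"claw":-1},
    {"translation":[0,0,-0.9],"delta_rot":[0,0,0],"claw":-1},
    {"translation":[0,0,-0.5],"delta_rot":[0,0,0],"claw":-1},
    {"translation":[0,0,0],"delta_rot":[0,0,0],"claw":-1},
  ],
)

```text
time_s: 6.22
tcp_pos: [0.5711, 0.0367, 0.1596]
tcp_rot: [[0.258, 0.966, 0.006], [0.966, -0.258, 0.002], [0.004, 0.005, -1.0]]
force: [-0.7, -1.0, -0.8]
grip_width: 0.006
```

```bash
python3 -c "
from h import *
goal(-.0165,.155)"
```

```text
shift rows20mm [-2.32  0.4  -0.23] rot share [-0.0007  0.002  -0.0008]
rel x,a,z mm [30.4  4.3 34.6]
```

>>> move_arm(
  targets=[
    {"translation":[-0.4,0.08,-0.1],"delta_rot":[0,0.002,0],"claw":-1},
    {"translation":[-0.4,0.08,-0.1],"delta_rot":[0,0,0],"claw":-1},
    {"translation":[-0.4,0.08,0],"delta_rot":[0,0,0],"claw":-1},
    {"translation":[-0.4,0.08,0],"delta_rot":[0,0,0],"claw":-1},
    {"translation":[-0.4,0.08,0],"delta_rot":[0,0,0],"claw":-1},
    {"translation":[-0.3,0.06,0],"delta_rot":[0,0,0],"claw":-1},
    {"translation":[0,0,0],"delta_rot":[0,0,0],"claw":-1},
  ],
)

```text
time_s: 6.8
tcp_pos: [0.5237, 0.0484, 0.1593]
tcp_rot: [[0.257, 0.966, 0.008], [0.966, -0.257, 0.004], [0.006, 0.007, -1.0]]
force: [-0.0, 0.5, 1.0]
grip_width: 0.004
```

```bash
python3 -c "
from h import *
goal(.06,.26); look('w4')"
```

```text
shift rows20mm [ 3.74 -1.18  5.03] rot share [-0.0012  0.0026 -0.0012]
rel x,a,z mm [-18.5   3.3  34.3]
6.8 [0.5237 0.0484 0.1593] [ 0.2   0.56 -0.51  1.92  0.39  0.75 -0.79]
exp plate centre [344.21111199 184.96629444]
crop origin 264 124
```

View pics/w4.png

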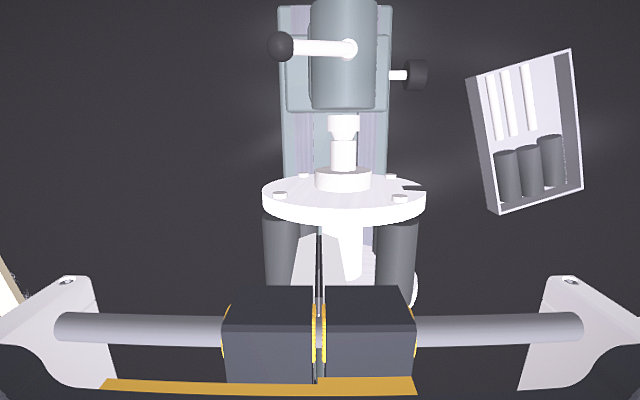

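>>> move_arm(
  targets=[
    {"translation":[0,0,1],"delta_rot":[0,0.002,0],"claw":-1},
    {"translation":[0,0,1],"delta_rot":[0,0,0],"claw":-1},
    {"translation":[0,0,1],"delta_rot":[0,0,0],"claw":-1},
    {"translation":[0.3,-0.1,1],"delta_rot":[0,0,0],"claw":-1},
    {"translation":[1,-0.3,0],"delta_rot":[0,0,0],"claw":-1},
    {"translation":[1,-0.3,0],"delta_rot":[0,0,0],"claw":-1},
    {"translation":[1,-0.3,0],"delta_rot":[0,0,0],"claw":-1},
    {"translation":[0.8,-0.2,0],"delta_rot":[0,0,0],"claw":-1},
    {"translation":[0,0,0],"delta_rot":[0,0,0],"claw":-1},
  ],
)

```text
time_s: 7.6
tcp_pos: [0.6052, 0.0214, 0.2446]
tcp_rot: [[0.257, 0.966, -0.003], [0.966, -0.257, 0.0], [-0.001, -0.003, -1.0]]
force: [0.2, -0.6, 0.6]
grip_width: 0.005
```

```bash
python3 -c "
from h import *
goal(.066,.155); look('w5')"
```

```text
shift rows20mm [-0.04  0.09 -4.48] rot share [-0.     -0.0011 -0.0012]
rel x,a,z mm [ 67.3  -1.6 119.6]
7.6 [0.6052 0.0214 0.2446] [ 0.25  0.58 -0.54  1.6   0.33  1.06 -0.64]
exp plate centre [249.24960267 160.60800937]
crop origin 169 100
```

View pics/w5.png

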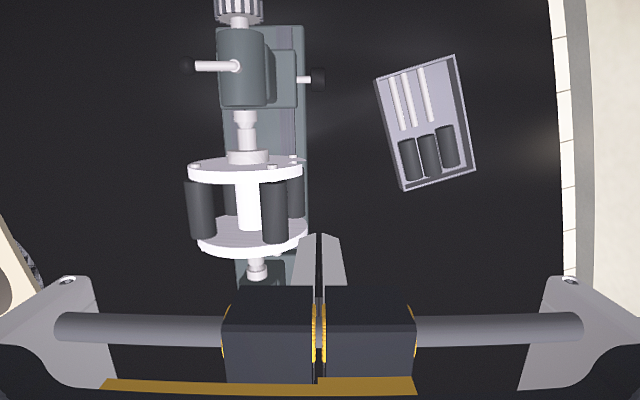

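>>> move_arm(
  targets=[
    {"translation":[0,0,-0.9],"delta_rot":[0,0,0],"claw":-1},
    {"translation":[0,0,-0.9],"delta_rot":[0,0,0],"claw":-1},
    {"translation":[0,0,-0.9],"delta_rot":[0,0,0],"claw":-1},
    {"translation":[0,0,-0.9],"delta_rot":[0,0,0],"claw":-1},
    {"translation":[0,0,-0.7],"delta_rot":[0,0,0],"claw":-1},
    {"translation":[0,0,0],"delta_rot":[0,0,0],"claw":-1},
  ],
)

```text
time_s: 8.15
tcp_pos: [0.5968, 0.024, 0.156]
tcp_rot: [[0.254, 0.967, -0.01], [0.967, -0.254, 0.001], [-0.002, -0.01, -1.0]]
force: [-0.4, -0.7, 0.1]
grip_width: 0.005
```

>>> move_arm(
  targets=[
    {"translation":[-0.4,0.1,0],"delta_rot":[0,0,0],"claw":-1},
    {"translation":[-0.4,0.1,0],"delta_rot":[0,0,0],"claw":-1},
    {"translation":[-0.4,0.1,0],"delta_rot":[0,0,0],"claw":-1},
    {"translation":[-0.4,0.1,0],"delta_rot":[0,0,0],"claw":-1},
    {"translation":[-0.4,0.1,0],"delta_rot":[0,0,0],"claw":-1},
    {"translation":[0,0,0],"delta_rot":[0,0,0],"claw":-1},
  ],
)

```text
time_s: 8.65
tcp_pos: [0.5527, 0.0353, 0.159]
tcp_rot: [[0.253, 0.968, -0.008], [0.968, -0.253, -0.0], [-0.002, -0.008, -1.0]]
force: [-0.1, 0.5, -0.8]
grip_width: 0.006
```

```bash
python3 -c "
from h import *
goal(-.006,.155)"
```

```text
shift rows20mm [-0.89  0.34 -0.2 ] rot share [ 0.     -0.0026 -0.0026]
rel x,a,z mm [13.  -1.8 34. ]
```

>>> move_arm(
  targets=[
    {"translation":[-0.4,0.12,-0.1],"delta_rot":[0,0,0],"claw":-1},
    {"translation":[-0.4,0.12,0],"delta_rot":[0,0,0],"claw":-1},
    {"translation":[0,0,0],"delta_rot":[0,0,0],"claw":-1},
  ],
)

```text
time_s: 8.9
tcp_pos: [0.5361, 0.0402, 0.1584]
tcp_rot: [[0.252, 0.968, -0.005], [0.968, -0.252, -0.001], [-0.002, -0.005, -1.0]]
force: [0.3, 0.1, -0.0]
grip_width: 0.005
```

```bash
python3 -c "
from h import *
goal(-.011,.155);look('w6')"
```

```text
shift rows20mm [-0.3   0.16 -0.17] rot share [ 0.0003 -0.0017 -0.0027]
rel x,a,z mm [-4.3 -1.4 33.4]
8.9 [0.5361 0.0402 0.1584] [ 0.21  0.59 -0.51  1.88  0.39  0.79 -0.77]
exp plate centre [324.96603618 178.26580465]
crop origin 244 118
```

View pics/w6c.png

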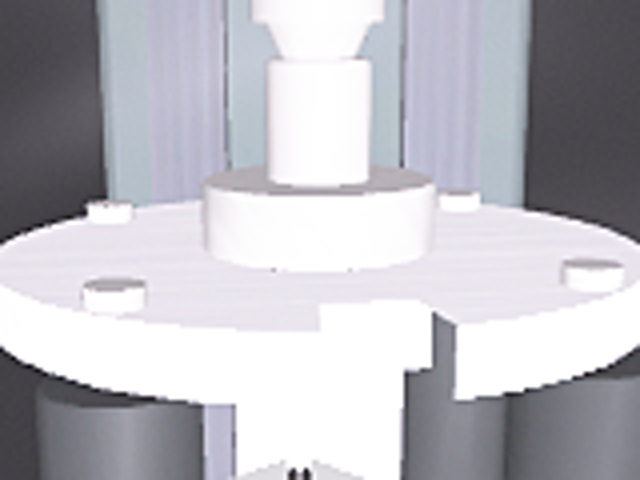

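Run:
```python
from h import *
c=cz("w6"); o=np.array([244,118]); Q=[]
for p in((110,204),(460,194),(593,265),(115,287)):
    P=onplane(c,o+np.array(p)/4,M+.040*A,A)-M; Q.append([P@X,P[2]])
Q=np.array(Q)*1e3; m=Q.mean(0); print(Q.round(1),m)
for q,w in zip(Q-m,(-135,135,45,-45)): print(np.hypot(*q), np.degrees(np.arctan2(q[0],q[1]))-w)
```

```text
[[-40.7 -24.4]
 [ 28.6 -40.9]
 [ 40.3  26.3]
 [-29.4  43.7]] [-0.30250646  1.16970556]
47.78029452100933 12.653300766455615
51.003213446798235 10.546213429696735
47.71511574538558 13.27405598087799
51.51738392275994 10.642904919906584
```

>>> move_arm(
  targets=[
    {"translation":[-0.2,0.06,0],"delta_rot":[0,0,0],"claw":-1},
    {"translation":[-0.2,0.06,0],"delta_rot":[0,0,0],"claw":-1},
    {"translation":[0,0,0],"delta_rot":[0,0,0],"claw":-1},
  ],
)

```text
time_s: 9.2
tcp_pos: [0.5294, 0.0423, 0.1587]
tcp_rot: [[0.253, 0.967, -0.003], [0.967, -0.253, -0.001], [-0.001, -0.003, -1.0]]
force: [-0.3, 0.4, -0.4]
grip_width: 0.004
```

```bash
python3 -c "
from h import *
goal(-.0123,.155);look('w7')"
```

```text
shift rows20mm [-0.03  0.07 -0.19] rot share [ 0.0002 -0.001  -0.0023]
rel x,a,z mm [-11.3  -1.1  33.7]
9.2 [0.5294 0.0423 0.1587] [ 0.21  0.58 -0.51  1.89  0.39  0.77 -0.78]
exp plate centre [334.83744067 178.73736533]
crop origin 254 118
```

View pics/w7c.png

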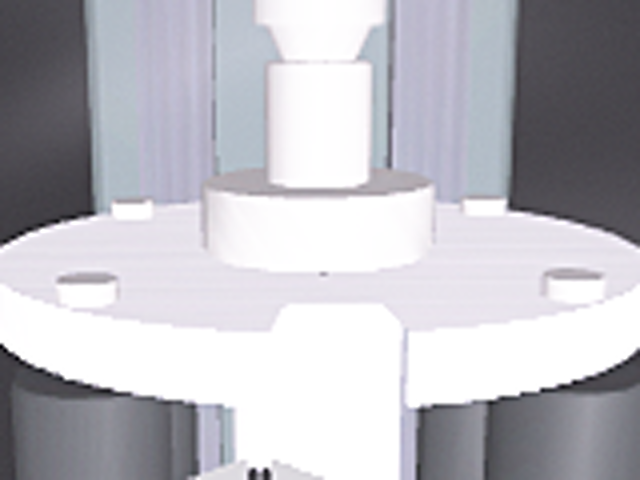

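```bash
cat >> h.py <<'E'
def pins(name,o,ps):
    c=cz(name); Q=[]
    for p in ps:
        P=onplane(c,np.array(o)+np.array(p)/4,M+.040*A,A)-M; Q.append([P@X,P[2]])
    Q=np.array(Q)*1e3; m=Q.mean(0); print(Q.round(1),m.round(1))
    for q,w in zip(Q-m,(-135,135,45,-45)): print(np.hypot(*q).round(1), (np.degrees(np.arctan2(q[0],q[1]))-w).round(1))
E
python3 - <<'E'
from h import *
pins("w7",(254,118),((132,203),(485,201),(576,277),(87,281)))
E
```

```text
[[-36.  -28.2]
 [ 34.1 -34.5]
 [ 35.2  33.5]
 [-35.4  38.9]] [-0.5  2.4]
46.8 4.2
50.7 1.9
47.4 3.9
50.5 1.3
```

Run:
```python
import h
from h import *
for y in(76.3,77):
    h.A=np.array([np.cos(np.radians(y)),np.sin(np.radians(y)),0]);h.X=np.array([h.A[1],-h.A[0],0])
    pins("w6",(244,118),((110,204),(460,194),(593,265),(115,287)))
    pins("w7",(254,118),((132,203),(485,201),(576,277),(87,281)))
```

```text
[[-40.7 -30.4]
 [ 28.9 -36.5]
 [ 40.2  30.7]
 [-28.9  40.7]] [-0.1  1.2]
51.4 7.1
47.5 7.3
50.0 8.7
48.9 9.0
[[-35.6 -33.5]
 [ 34.2 -29.5]
 [ 35.2  37.3]
 [-35.   35.2]] [-0.3  2.4]
50.3 -0.5
46.9 -2.3
49.8 0.5
47.7 -1.6
[[-40.7 -33.4]
 [ 29.2 -34.3]
 [ 40.1  32.9]
 [-28.6  39.2]] [-0.   1.1]
53.3 4.7
45.9 5.5
51.2 6.6
47.7 8.1
[[-35.4 -36.1]
 [ 34.2 -27. ]
 [ 35.2  39.1]
 [-34.8  33.3]] [-0.2  2.3]
52.1 -2.6
45.2 -4.6
51.0 -1.1
46.4 -3.1
```

>>> move_arm(
  targets=[
    {"translation":[0.3,-0.08,0],"delta_rot":[0,0,0],"claw":-1},
    {"translation":[0,0,0.8],"delta_rot":[0,0,0],"claw":-1},
    {"translation":[0,0,1],"delta_rot":[0,0,0],"claw":-1},
    {"translation":[0,0,1],"delta_rot":[0,0,0],"claw":-1},
    {"translation":[0,0,1],"delta_rot":[0,0,0],"claw":-1},
    {"translation":[0.2,0.8,1],"delta_rot":[0,0,0],"claw":-1},
    {"translation":[0.2,1,1],"delta_rot":[-0.034,0.009,0],"claw":-1},
    {"translation":[0.2,1,1],"delta_rot":[-0.034,0.009,0],"claw":-1},
    {"translation":[0.2,1,1],"delta_rot":[-0.034,0.009,0],"claw":-1},
    {"translation":[0.2,1,1],"delta_rot":[-0.034,0.009,0],"claw":-1},
  ],
)

```text
time_s: 10.08
tcp_pos: [0.557, 0.1176, 0.3408]
tcp_rot: [[0.266, 0.955, -0.129], [0.852, -0.295, -0.433], [-0.452, 0.005, -0.892]]
force: [1.1, -0.2, -1.1]
grip_width: 0.003
```

>>> move_arm(
  targets=[
    {"translation":[0.2,1,0],"delta_rot":[-0.034,0.009,0],"claw":-1},
    {"translation":[0,0,0],"delta_rot":[-0.03,0.008,0],"claw":-1},
    {"translation":[0,0,0],"delta_rot":[0,0,0],"claw":-1},
  ],
)

```text
time_s: 10.33
tcp_pos: [0.5624, 0.1508, 0.3415]
tcp_rot: [[0.229, 0.959, -0.166], [0.743, -0.283, -0.607], [-0.629, 0.016, -0.778]]
force: [-1.0, 0.2, -0.0]
grip_width: 0.007
```

```bash
python3 -c "
from h import *
look('w8')"
```

```text
10.3333 [0.5624 0.1508 0.3415] [-0.39  0.74 -0.38  1.2   0.61  1.85 -1.07]
exp plate centre [322.8239347  119.66903746]
crop origin 242 59
```

View pics/w8c.png

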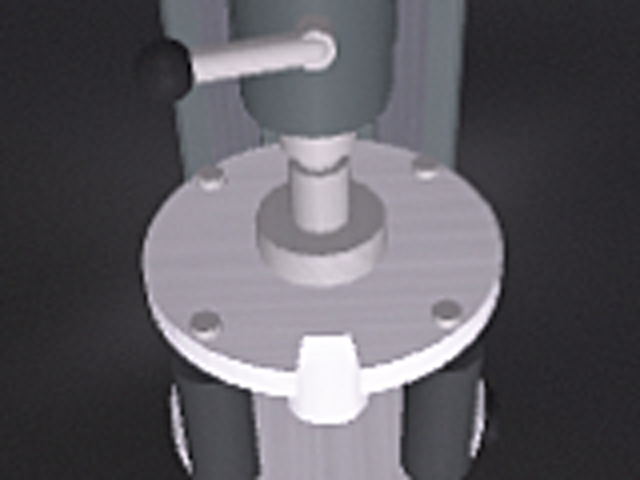

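Run:
```python
import h
from h import *
for y in(74.9,75.9,76.5):
    h.A=np.array([np.cos(np.radians(y)),np.sin(np.radians(y)),0]);h.X=np.array([h.A[1],-h.A[0],0])
    print(y);pins("w8",(242,59),((211,177),(427,164),(447,311),(205,322)))
c=cz("w8")
for y in (75.9,):
    for p in((302,336),(355,336),(143,258),(503,258)):
        P=onplane(c,np.array([242,59])+np.array(p)/4,M+.038*h.A,h.A)-M;print(p,(P@h.X*1e3).round(1),P[2]*1e3)
```

```text
74.9
[[-35.8 -32.1]
 [ 34.9 -35.8]
 [ 35.3  34.5]
 [-35.4  36.4]] [-0.2  0.8]
48.4 2.2
50.7 1.2
49.0 1.5
50.0 0.4
75.9
[[-35.2 -32.9]
 [ 35.5 -34.9]
 [ 35.9  35.2]
 [-34.8  35.7]] [0.4 0.8]
49.0 1.5
50.1 0.5
49.5 0.9
49.6 -0.1
76.5
[[-34.8 -33.4]
 [ 35.8 -34.4]
 [ 36.3  35.6]
 [-34.4  35.3]] [0.7 0.8]
49.3 1.1
49.7 0.1
49.8 0.6
49.3 -0.5
(302, 336) -6.2 41.088678830451805
(355, 336) 9.2 42.13519094010804
(143, 258) -55.1 2.828234007489494
(503, 258) 55.5 11.149891654496091
```

```bash
python3 -c "
from rig import env
print(env.hand_in())"
```

```text
the job is handed in; nothing more can be done
None
```

The rotor now stands with its notch facing up, and I've handed the job in. It started with the notch at about 130° (2.3 rad). I turned it back in two strokes with the closed fingertips against a roller, plus a small final nudge, and then drew the arm clear.

- **Final angle:** the last close picture, from the tailstock side, put the notch about 0.5–0.7° past vertical, judged by the four roller pins. The notch edges themselves gave about 1.5°. That is roughly as fine as I could measure, so I did not push it again.
- **A check that disagreed:** the pin readings from the previous, steeper view scattered between 1° and 4° at first. I traced that to my estimate of the rotor axis direction being about 1° off. It shrank once corrected, and the last view is much less affected by it.
- **Forces and time:** wrist force stayed near 1 N at the end of every move, and the run took about 10 s.
- **Other things on the bench:** the arm's path kept clear of the indicator, bottle, spanner and tray. I did not take a final overall picture to confirm they had not moved.

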